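Take the yellow channel off air

ROBOT

A 6-joint arm with a two-finger parallel gripper is mounted at the origin on the work surface. World frame = base frame: x ahead of the robot, y to its left, z up, the work surface at z = 0. Lengths are in m, angles in degrees, forces in N, time in s.
With the tool pointing down it reaches from about 0.4 to 0.825 m from the base axis. Payload 7 kg.
Tool frame: the origin (TCP) lies at the very end of the fingers, on their centre line; the grasp point (between the pads) lies r.pinch_z behind it (r.pinch_z is the distance from the TCP to the grasp point, in m); z points along the fingers, y is the direction in which the jaws open and shut (so a half turn about z gives the same grasp; the last joint's range is limited). The gripper opens to 88 mm and grips with 3 to 60 N. Pads are 19 mm wide; open, the fingers measure 130 mm over their backs; the gripper's body (78 mm by 193 mm) begins 47 mm behind the grasp point.
Start: joints at [-50.357, 20.546, 0.682, 0, -70.136, -16.507], TCP at [0.265, -0.621, 0.191] pointing down, gripper open.
Joint ranges: [-176.03, 176.03], [-82.01, 121.73], [-58.28, 71.71], [-173.87, 95.51], [-174.79, -0.11], [-173.66, 173.66]. Speed limits (degrees/s): [136.94, 136.94, 172.46, 180, 180, 180].

INTERFACE

Orientations are given as [roll, pitch, yaw] about the fixed x, y, z axes, in that order (R = Rz(yaw) Ry(pitch) Rx(roll)).
In Python, from plant import r gives the robot as it stands. The module is installed in compiled form; this text tells all that it offers.
- The arm moves only by the tool servo_tool, never from a script. Its argument "steps" is a list of rows, each a list of 5 numbers: the finger opening in cm, from 0 to 8.76, then the shift along the tool's x, y, z in cm, then the turn about the tool's z in degrees. In form: [[fingers, x, y, z, spin], ...]. A call has 1 to 8 rows; each row shifts and turns the commanded pose from where the row before left it, along the tool's axes as they then stand; what a row does not reach is not made up. A row lasts 1/8 s, in which the tool goes at most 62.5 mm and 10.7 degrees, less where a joint would pass 70% of its speed; a pose out of reach is approached as far as the arm can. A call with a gripper value outside its range is refused whole. The fingers move at their own pace and stop on an object; "squeeze" is the grip in N (left out, the last holds). Time passes only in rows, so rows that do not move let the fingers close. It gives the time, the measured TCP pose, the force and the opening at its end, in the units of the state.
- r.get_state(): the state, without advancing time (a new reading comes with each control period).
- r.capture(name): name is "scene" or "top" or "wrist"; returns the picture (384x512x3 uint8, red, green, blue); there is no depth.
- r.calibration(name): a dict with "K" (3x3 intrinsics, pixels), "rvec" (rotation vector, rad) and "tvec" (3), from world to camera coordinates, as OpenCV has them; the wrist camera has in their place "tool_from_camera" (4x4, takes a point from camera to tool coordinates, whose origin is the TCP and whose axes are the flange's). Camera axes: x right, y down, z forward; pixel columns grow to the right and rows downward; lengths in m; the calibration is good to about 2 mm. A picture is of the moment at which its call begins: read the wrist's pose just before it. calibration takes no time and is no camera call.
- r.close_job(): hands the job in, once; it reports no verdict.
The state is a dict: "time_s": time; "joints": joint angles; "qd": joint speeds; "joint_torque": joint torques, N m; "tcp_pos": TCP position; "eef_rot": TCP orientation; "contact_force": force on the tool from outside, world axes, zero at the start; "moment": the same for the moment, N m; "gripper_width": finger opening in m.
Only numpy, scipy, OpenCV 4.12 (cv2) and the standard library are available. Lean on these libraries where they do the work, as an engineer would, in place of code of your own. Each camera call takes 0.05 s, during which the arm holds its last target.

TASK

The guest on the yellow channel of the mixing console has finished: with the fingertips, push the yellow fader gently all the way down (towards the robot), then press the yellow button gently all the way in and let it spring back out. Do not touch the other channels' strips, faders or buttons, and do not move or pick up anything lying on the desk or the console.

Things in the scene. Friction and masses are not known exactly. Their poses are not given: they have to be found in the camera images.
- console: Small black sound mixing console with silver side cheeks, fixed to the desk, 363 mm (its x) by 320 mm (its y) and 50 mm high. Origin on the desk surface under the middle of its four channel strips; its x axis points from the operator's (robot's) edge to the rear, z up. On its bare rear deck lies the card case.
- strip_yellow: YELLOW channel: grey strip 270 (x) x 67 (y) x 6 mm on the console's deck; four such strips lie side by side, 70 mm apart, in any order, parallel to the console. Origin: centre of its underside, 50 mm above the desk (face at 56 mm). x points along it to the rear. On y = 0: fader at x -100 (down) to -40 mm (up), button at x 60. Two fixed grey knobs at x 112, y +-17, 16 mm across, 13 tall.
- yellow_fader (a joint): Yellow channel's fader: 0 m = fully down, at its front stop (towards the robot), 0.06 m = fully up (to the rear). It slides along the strip's x with about 1.2 N of friction, stays where it is left, and meets a hard stop at 0.
- yellow_fader_top (a point): Centre of the top of the yellow fader cap: a yellow block 16 mm (strip x) by 24 mm (strip y), reaching from 4 mm to 28 mm above the strip's face, with a white line across its top.
- yellow_button (a joint): Yellow channel's push button: 0 m = out, 0.005 m = fully in (5 mm travel, straight down). A spring pushes it back out: about 0.8 N to start, 4.8 N fully in, then a hard stop.
- yellow_button_top (a point): Centre of the top face of the yellow round button, 25 mm across, 14 mm above the strip's face when out, 9 mm when fully in, in a black collar 3 mm high and 33 mm across.
- strip_red: The red channel's strip, the same as the yellow one but with a red fader cap and a red button; to be left alone.
- red_fader (a joint): Red channel's fader (as the yellow one); to be left where it is.
- red_fader_top (a point): Centre of the top of the red fader cap.
- red_button (a joint): Red channel's push button (as the yellow one); not to be pressed.
- strip_green: The green channel's strip, the same as the yellow one but with a green fader cap and a green button; to be left alone.
- green_fader (a joint): Green channel's fader (as the yellow one); to be left where it is.
- green_fader_top (a point): Centre of the top of the green fader cap.
- green_button (a joint): Green channel's push button (as the yellow one); not to be pressed.
- strip_blue: The blue channel's strip, the same as the yellow one but with a blue fader cap and a blue button; to be left alone.
- blue_fader (a joint): Blue channel's fader (as the yellow one); to be left where it is.
- blue_fader_top (a point): Centre of the top of the blue fader cap.
- blue_button (a joint): Blue channel's push button (as the yellow one); not to be pressed.
- card_case: Loose clear memory card case, 36 x 62 x 12 mm, lying on the console's rear deck behind the strips. Origin at the centre of its underside.
- mug: Loose white mug, 80 mm across, 92 mm tall, left of the console. Origin at the centre of its underside.
- tin: Loose dark flat tin, 55 x 88 x 22 mm, left of the console. Origin at the centre of its underside.
- mouse: Loose black computer mouse, 104 x 60 x 32 mm, right of the console. Origin at the centre of its underside.
- drive: Loose silver portable disk drive, 115 x 78 x 20 mm, right of the console. Origin at the centre of its underside.

How it is judged (in metres and radians):
On the way, in this order (a step that is already met when the one before it is completed fails the run):
1. the yellow fader is fully down (within 4 mm of its stop) (value of joint yellow_fader below 0.004 m), for 0.1 s.
2. the yellow button is pressed in (3.5 mm or more of its 5 mm) (value of joint yellow_button above 0.0035 m), for 0.05 s.
At the end, for the whole second after the job is handed in: Yellow fader within 4 mm of its lower stop, yellow button back out (within 1 mm), the other faders within 3 mm of where they were and their buttons out (within 1.5 mm), every loose thing within 10 mm of where it was (value of joint yellow_fader below 0.004 m and value of joint yellow_button below 0.001 m and distance of each of red_fader_top, green_fader_top, blue_fader_top from where it was at the start of the episode below 0.003 m and value of joint each of red_button, green_button, blue_button below 0.0015 m and distance of each of card_case, mug, tin, mouse, drive from where it was at the start of the episode below 0.01 m); the robot touches nothing.
It fails at once if the yellow button is pressed (over 2.5 mm) while its fader is still up (over 6 mm) (value of joint yellow_button above 0.0025 m and value of joint yellow_fader above 0.006 m).
It fails at once if the yellow channel is pushed or pressed roughly (over 20 N) (contact force between any of the fingers, the arm and strip_yellow above 20 N).
It fails at once if another channel is touched (over 1 N), its fader moved (3 mm) or its button pressed (1.5 mm) (contact force between any of the fingers, the arm and strip_red above 1 N or contact force between any of the fingers, the arm and strip_green above 1 N or contact force between any of the fingers, the arm and strip_blue above 1 N or not (distance of red_fader_top from where it was at the start of the episode below 0.003 m) or not (distance of green_fader_top from where it was at the start of the episode below 0.003 m) or not (distance of blue_fader_top from where it was at the start of the episode below 0.003 m) or not (value of joint red_button below 0.0015 m) or not (value of joint green_button below 0.0015 m) or not (value of joint blue_button below 0.0015 m)).
It fails at once if a loose thing is moved or lifted (over 10 mm) (not (distance of card_case from where it was at the start of the episode below 0.01 m) or not (distance of mug from where it was at the start of the episode below 0.01 m) or not (distance of tin from where it was at the start of the episode below 0.01 m) or not (distance of mouse from where it was at the start of the episode below 0.01 m) or not (distance of drive from where it was at the start of the episode below 0.01 m)).
It also fails if it takes over 37 s, if anything falls off the work surface, if the arm or the gripper's body presses on something with over 40 N, if the wrist force passes 120 N, or if a joint passes its speed limit or range.

## Working session

There is one attempt and no reset: what is moved stays moved. The work goes in short steps, Python scripts to look and compute and a tool call to move; the robot and the scene stay as the last step left them, time stands still between calls to the robot, and variables do not carry over. Pictures are saved under pics/ and viewed, and the job is handed in when it is done.

Besides the shell and the picture viewer there is one more tool, called by a JSON object that holds its "name" and its "arguments". servo_tool: Moves the arm, as the interface text tells. Its arguments: {"type":"object","properties":{"steps":{"type":"array","items":{"type":"array","items":{"type":"number"}}},"squeeze":{"type":"number"}},"required":["steps"]}

```bash
mkdir -p pics
python3 - <<'E'
from plant import r
import cv2
for n in("top","scene"):
    im=r.capture(n); cv2.imwrite(f"pics/{n}0.png",im[:,:,::-1])
    c=r.calibration(n);print(n,c)
s=r.get_state();print(s,r.pinch_z)
E
```

```text
top {'K': array([[445.98207537,   0.        , 257.02034471],
       [  0.        , 445.98207537, 190.29426653],
       [  0.        ,   0.        ,   1.        ]]), 'rvec': array([ 2.22611263, -2.16571583,  0.04285243]), 'tvec': array([-0.01861393,  0.58228064,  1.52979955])}
scene {'K': array([[389.59551697,   0.        , 252.61454933],
       [  0.        , 389.59551697, 192.50781959],
       [  0.        ,   0.        ,   1.        ]]), 'rvec': array([ 1.5033741 ,  2.13318878, -0.77491117]), 'tvec': array([ 0.18096526, -0.38817023,  1.58082142])}
{'time_s': 0.1, 'joints': array([-5.03552482e+01,  2.05883690e+01,  6.39351636e-01, -1.72886164e-02,
       -7.01360602e+01, -1.65069038e+01]), 'qd': array([ 0.0400469 , -0.15603452,  0.122396  ,  0.11829556,  0.07052706,
       -0.15442841]), 'joint_torque': array([-1.30023684e-03, -5.84164166e+01,  2.93753207e+01,  7.01566458e+00,
        1.01702206e-02, -5.57185717e-05]), 'tcp_pos': array([ 0.2650137 , -0.62026828,  0.18970861]), 'eef_rot': array([ 1.79913811e+02, -8.59193301e-03, -1.56868032e+02]), 'contact_force': array([-0.32107721, -0.48408987,  0.15223551]), 'moment': array([0.0224818 , 0.01173362, 0.01197708]), 'gripper_width': 0.08760055478195265} 0.0188
```

View pics/top0.png

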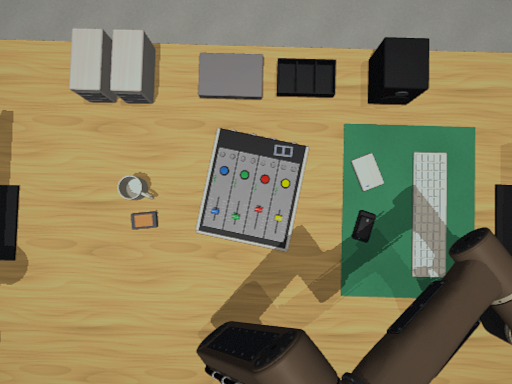

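View pics/scene0.png

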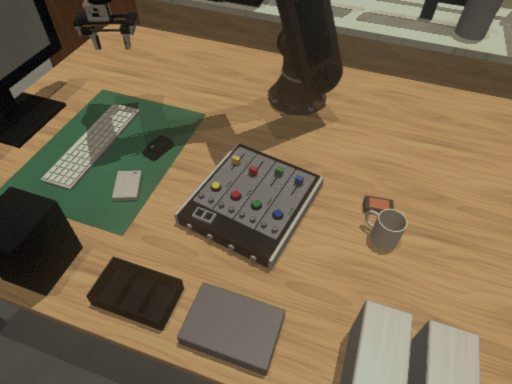

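The top view shows the console with yellow as the rightmost channel: button near (285,183), fader near (278,217).

```bash
cat > h.py <<'E'
import cv2,numpy as np
def ray(c,uv):
    R=cv2.Rodrigues(c["rvec"])[0];o=-R.T@c["tvec"]
    return o,R.T@np.linalg.inv(c["K"])@np.array([*uv,1.])
def onz(c,uv,z):
    o,d=ray(c,uv);return o+d*(z-o[2])/d[2]
def blobs(im,lo,hi,smin=110,vmin=90,amin=10):
    h=cv2.cvtColor(im,cv2.COLOR_RGB2HSV)
    m=cv2.inRange(h,(lo,smin,vmin),(hi,255,255))
    n,l,s,ce=cv2.connectedComponentsWithStats(m)
    return [(ce[i],s[i]) for i in range(1,n) if s[i,4]>=amin]
E
python3 - <<'E'
from plant import r
from h import *
for n in("top","scene"):
    im=cv2.imread(f"pics/{n}0.png")[:,:,::-1].copy();c=r.calibration(n)
    for nm,lo,hi,smin in(("y",25,35,180),("g",45,80,130),("r",0,6,180),("r",174,180,180),("b",105,125,150)):
        for ce,s in blobs(im,lo,hi,smin,amin=8):
            if s[4]<300 and (n=="scene" or (190<ce[0]<310 and ce[1]>120)) : print(n,nm,ce.round(1),s,onz(c,ce,.070).round(4),onz(c,ce,.084).round(4))
E
```

```text
top y [285.  182.8] [281 179   9   8  49] [ 0.6075 -0.0955  0.07  ] [ 0.6066 -0.0948  0.084 ]
top y [278.2 216.3] [275 215   7   3  12] [ 0.4954 -0.0756  0.07  ] [ 0.4956 -0.075   0.084 ]
top y [277.6 219.3] [275 218   6   3  11] [ 0.4856 -0.074   0.07  ] [ 0.4859 -0.0735  0.084 ]
top g [244.  174.2] [241 171   7   7  41] [0.6324 0.042  0.07  ] [0.6313 0.0415 0.084 ]
top g [235.1 216.2] [232 214   7   5  21] [0.4918 0.0673 0.07  ] [0.492  0.0666 0.084 ]
top r [264.6 178.7] [261 175   8   8  49] [ 0.6194 -0.027   0.07  ] [ 0.6184 -0.0268  0.084 ]
top r [258.9 207.9] [256 207   6   3   9] [ 0.5217 -0.0108  0.07  ] [ 0.5216 -0.0108  0.084 ]
top b [223.7 170.1] [220 167   8   7  47] [0.6446 0.1101 0.07  ] [0.6433 0.109  0.084 ]
top b [215.4 209.8] [212 209   7   3  12] [0.5115 0.1336 0.07  ] [0.5115 0.1322 0.084 ]
top b [214.1 212.4] [211 212   7   2   9] [0.5024 0.1377 0.07  ] [0.5025 0.1362 0.084 ]
```

{"name": "servo_tool", "arguments": {"steps": [[0, -1.96, 1.59, 0, 0], [0, -3.92, 3.18, 0, 0], [0, -3.92, 3.18, 0, 0], [0, -3.92, 3.18, 0, 0], [0, -3.92, 3.18, 0, 0], [0, -3.92, 3.18, 0, 0], [0, -3.92, 3.18, 0, 0], [0, -3.92, 3.18, 0, 0]], "squeeze": 10}}

```text
time_s: 1.1
tcp_pos: [0.4421, -0.2835, 0.1906]
eef_rot: [-180.0, 0.0, -156.8]
contact_force: [1.2, -0.1, 0.1]
gripper_width: 0.0131
```

{"name": "servo_tool", "arguments": {"steps": [[0, -3.92, 3.18, 0, 0], [0, -3.92, 3.18, 0, 0], [0, -3.92, 3.18, 0, 0], [0, -3.92, 3.18, 0, 0], [0, -1.96, 1.59, 0, 0], [0, 0, 0, 0, 8.3], [0, 0, 0, 0, 8.3], [0, 0, 0, 0, 8.3]]}}

```text
time_s: 2.1
tcp_pos: [0.5472, -0.0841, 0.1904]
eef_rot: [180.0, -0.0, 178.0]
contact_force: [-0.1, 0.5, -0.5]
gripper_width: 0.0006
```

{"name": "servo_tool", "arguments": {"steps": [[0, 0, 0, 0, 8.3], [0, 0, 0, 0, 0], [0, 0, 0, 0, 0], [0, 0, 0, 0, 0]]}}

```text
time_s: 2.6
tcp_pos: [0.5478, -0.0848, 0.1906]
eef_rot: [180.0, 0.0, 170.0]
contact_force: [0.2, -0.7, -0.2]
gripper_width: 0.0004
```

Run:
```python
from plant import r
import cv2
s=r.get_state();print(s["time_s"],s["tcp_pos"],s["eef_rot"],s["contact_force"])
for n in("wrist","top"):
    im=r.capture(n); cv2.imwrite(f"pics/{n}1.png",im[:,:,::-1])
print(r.calibration("wrist"))
```

```text
2.6 [ 0.54775129 -0.08481226  0.19057235] [1.79996152e+02 3.68559443e-03 1.70043425e+02] [ 0.15671649 -0.73225081 -0.24680232]
{'K': array([[303.92179252,   0.        , 260.69581358],
       [  0.        , 303.92179252, 192.04091346],
       [  0.        ,   0.        ,   1.        ]]), 'tool_from_camera': array([[ 1.42217087e-03, -9.64683028e-01, -2.63409629e-01,
         7.14360057e-02],
       [ 9.99998715e-01,  1.17707526e-03,  1.08828410e-03,
         5.11913655e-04],
       [-7.39796242e-04, -2.63410838e-01,  9.64683463e-01,
        -1.93641724e-01],
       [ 0.00000000e+00,  0.00000000e+00,  0.00000000e+00,
         1.00000000e+00]])}
```

View pics/wrist1.png

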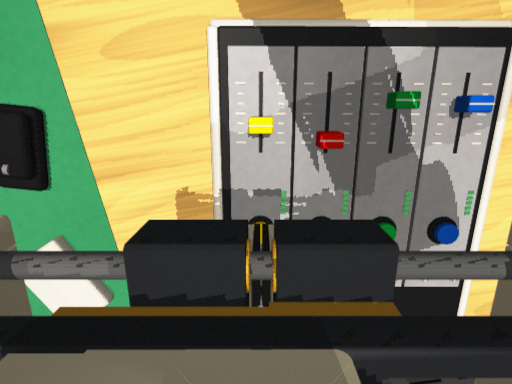

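The wrist view shows the yellow fader at (261,125); the button is hidden under the gripper. I want a side view of the fingertip shape.

Run:
```python
from plant import r
from h import *
s=r.get_state();print(s["time_s"])
im=r.capture("scene")
cv2.imwrite("pics/scene1.png",cv2.resize(im[80:290,130:380,::-1],None,fx=3,fy=2.8,interpolation=cv2.INTER_CUBIC))
from scipy.spatial.transform import Rotation as Ro
w=cv2.imread("pics/wrist1.png")[:,:,::-1].copy()
c=r.calibration("wrist");T=np.eye(4);T[:3,:3]=Ro.from_euler("xyz",s["eef_rot"],degrees=True).as_matrix();T[:3,3]=s["tcp_pos"]
M=T@c["tool_from_camera"]
def wz(uv,z):
    d=M[:3,:3]@np.linalg.inv(c["K"])@np.array([*uv,1.]);o=M[:3,3];return o+d*(z-o[2])/d[2]
for nm,lo,hi,sm in(("y",25,35,180),("g",50,75,130),("r",0,6,180),("b",105,125,150)):
    for ce,st in blobs(w,lo,hi,sm,amin=40):
        if st[4]<3000 and ce[0]>220: print(nm,ce.round(1),st,wz(ce,.084).round(4),wz(ce,.07).round(4))
```

```text
2.7
y [260.6 120.5] [249 117  24   8 189] [ 0.488  -0.0737  0.084 ] [ 0.4885 -0.0738  0.07  ]
y [260.4 129.9] [249 127  24   7 164] [ 0.4967 -0.0754  0.084 ] [ 0.4976 -0.0756  0.07  ]
g [408.5  95. ] [396  92  25   7 162] [0.489  0.0676 0.084 ] [0.4895 0.0741 0.07  ]
g [407.4 103.7] [396 101  24   7 129] [0.4967 0.0662 0.084 ] [0.4976 0.0726 0.07  ]
g [389. 230.] [381 224  15  16 137] [0.6229 0.041  0.084 ] [0.6296 0.0462 0.07  ]
r [329.9 139.3] [316 131  28  18 369] [ 0.5173 -0.0101  0.084 ] [ 0.5192 -0.0072  0.07  ]
b [480.8  98.5] [468  96  26   7 152] [0.504  0.1348 0.084 ] [0.5052 0.1445 0.07  ]
b [479.2 108. ] [467 104  26   8 175] [0.5124 0.1334 0.084 ] [0.5141 0.1429 0.07  ]
b [447.3 233.6] [437 224  22  20 343] [0.6377 0.1018 0.084 ] [0.6452 0.1099 0.07  ]
```

View pics/scene1.png

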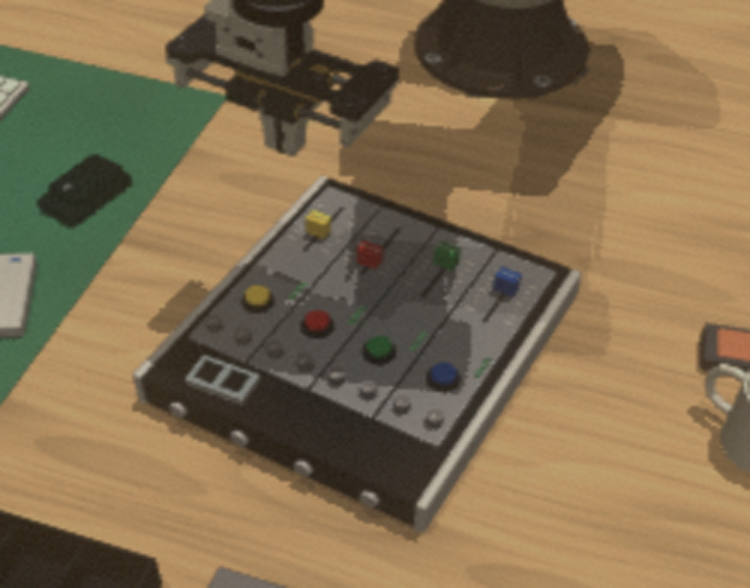

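View pics/top1.png

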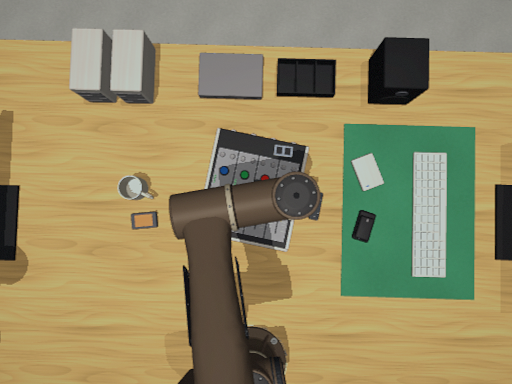

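Both views put the yellow fader at about (0.492, -0.0745), with its height as given. Its remaining travel is about 43 mm. I'll lower the tool behind it, above the bare strip.

{"name": "servo_tool", "arguments": {"steps": [[0, 0, 0, 2, 0], [0, 0, 0, 3, 0], [0, 0, 0, 3, 0], [0, 0, 0, 2.2, 0], [0, 0, 0, 1.2, 0], [0, 0, 0, 0.8, 0], [0, 0, 0, 0, 0]]}}

```text
time_s: 3.62
tcp_pos: [0.5479, -0.085, 0.0685]
eef_rot: [-180.0, -0.0, 169.9]
contact_force: [0.4, -0.7, -0.7]
gripper_width: 0.0005
```

{"name": "servo_tool", "arguments": {"steps": [[0, 1.0, 0, 0, 0], [0, 1.2, 0, 0, 0], [0, 0.6, 0, 0, 0], [0, 0.3, 0, 0, 0], [0, 0.3, 0, 0, 0], [0, 0.3, 0, 0, 0], [0, 0.3, 0, 0, 0], [0, 0.3, 0, 0, 0]]}}

```text
time_s: 4.62
tcp_pos: [0.5053, -0.0775, 0.0685]
eef_rot: [-180.0, -0.0, 169.9]
contact_force: [0.1, 0.0, 0.2]
gripper_width: 0.001
```

{"name": "servo_tool", "arguments": {"steps": [[0, 0.4, 0, 0, 0], [0, 0.4, 0, 0, 0], [0, 0.4, 0, 0, 0], [0, 0.4, 0, 0, 0], [0, 0.4, 0, 0, 0], [0, 0.4, 0, 0, 0], [0, 0.4, 0, 0, 0], [0, 0.2, 0, 0, 0]]}}

```text
time_s: 5.62
tcp_pos: [0.4757, -0.0722, 0.0686]
eef_rot: [180.0, 0.0, 169.9]
contact_force: [0.3, -0.5, -1.2]
gripper_width: 0.0004
```

Run:
```python
from plant import r
import cv2
s=r.get_state();print(s["time_s"],s["tcp_pos"],s["contact_force"])
im=r.capture("wrist"); cv2.imwrite("pics/wrist2.png",im[:,:,::-1])
```

```text
5.625 [ 0.47569376 -0.07215741  0.06860788] [ 0.28332037 -0.51399367 -1.16502623]
```

View pics/wrist2.png

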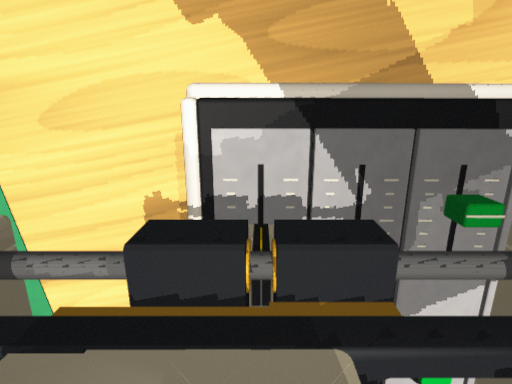

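Run:
```python
from plant import r
import cv2
im=r.capture("scene")
cv2.imwrite("pics/scene2.png",cv2.resize(im[100:250,170:330,::-1],None,fx=5,fy=4,interpolation=cv2.INTER_CUBIC))
```

```text
(no output)
```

View pics/scene2.png

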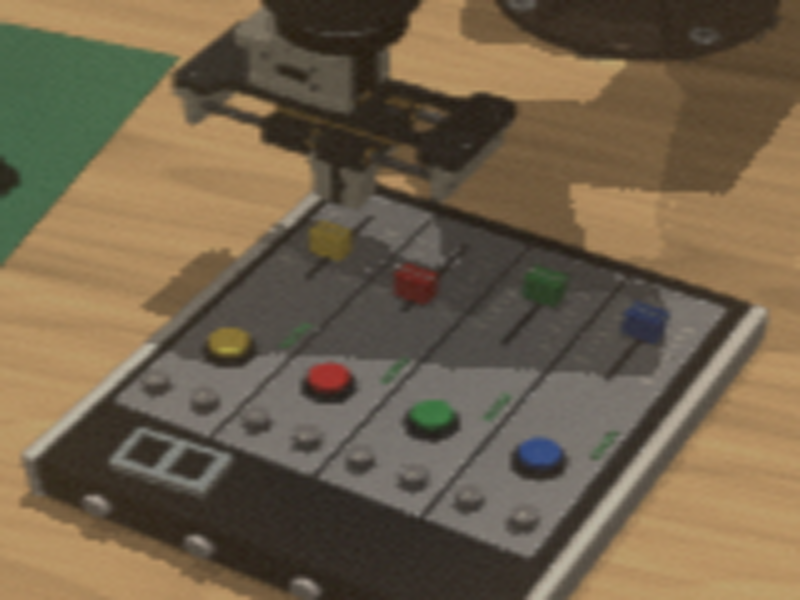

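Run:
```python
from plant import r
from h import *
s=r.get_state();c=r.calibration("scene");print(s["time_s"],s["tcp_pos"],s["joints"])
for p in([*s["tcp_pos"]],[.492,-.0745,.084],[.6075,-.0955,.07],[.0,.0,.0]):
    q=cv2.projectPoints(np.array([p],float),c["rvec"],c["tvec"],c["K"],None)[0].ravel();print(p,q,(q[0]-170)*5,(q[1]-100)*4)
# triangulate yellow button + caps from top0 + scene0
im=cv2.imread("pics/scene0.png")[:,:,::-1].copy()
t={"b":(285,182.8),"f":(277.9,217.8)}
ct=r.calibration("top")
for ce,st in blobs(im,22,35,150,vmin=70,amin=15):
    if st[4]<200 and 180<ce[0]<330:
        for k,uv in t.items():
            o1,d1=ray(ct,uv);o2,d2=ray(c,ce);A=np.c_[d1,-d2];x,res,*_=np.linalg.lstsq(A,o2-o1,rcond=None)
            print(ce,st,k,o1+d1*x[0],o2+d2*x[1])
```

```text
5.725 [ 0.47575131 -0.07216859  0.06859419] [ 1.48637525e+01  9.23848983e+00 -3.27198736e+01 -1.09635534e-03
 -4.80428907e+01 -1.14919120e+02]
[np.float64(0.4757513140402575), np.float64(-0.0721685924418042), np.float64(0.06859419495195218)] [239.2466813  157.26198754] 346.23340651254523 229.04795016870878
[0.492, -0.0745, 0.084] [236.7037977  156.94376655] 333.51898849008717 227.775066191552
[0.6075, -0.0955, 0.07] [216.56945425 183.80426247] 232.84727126641556 335.21704987458054
[0.0, 0.0, 0.0] [297.21367449  96.84275543] 636.0683724698276 -12.62897827084521
```

The yellow fader has not moved (scene crop (330,240)), and the fingertips appear at (345,208), above where the reported TCP projects. I'll measure the real tip height.

Run:
```python
from plant import r
from h import *
c=r.calibration("scene")
for p in([.5478,-.0848,.1906],[.5478,-.0848,.2206]):
    q=cv2.projectPoints(np.array([p],float),c["rvec"],c["tvec"],c["K"],None)[0].ravel();print(p,q,(q[0]-130)*3,(q[1]-80)*2.8)
im=r.capture("scene")
cv2.imwrite("pics/scene3.png",cv2.resize(im[120:180,205:275,::-1],None,fx=10,fy=10,interpolation=cv2.INTER_NEAREST))
s=r.get_state();print(s["time_s"],s["tcp_pos"])
x,y,z=s["tcp_pos"]
for dz in(0,.01,.02,.03,.04):
    q=cv2.projectPoints(np.array([[x,y,z+dz]]),c["rvec"],c["tvec"],c["K"],None)[0].ravel();print(dz,(q-[205,120])*10)
```

```text
[0.5478, -0.0848, 0.1906] [225.92560524 141.98708747] 287.7768157329547 173.56384492171185
[0.5478, -0.0848, 0.2206] [225.56419552 133.95429331] 286.6925865554133 151.0720212550185
5.775 [ 0.4759808  -0.0721722   0.06862864]
0 [342.20395366 373.00958188]
0.01 [341.95710251 350.3984946 ]
0.02 [341.70721532 327.50931112]
0.03 [341.45423572 304.33686918]
0.04 [341.19810595 280.87587798]
```

View pics/scene3.png

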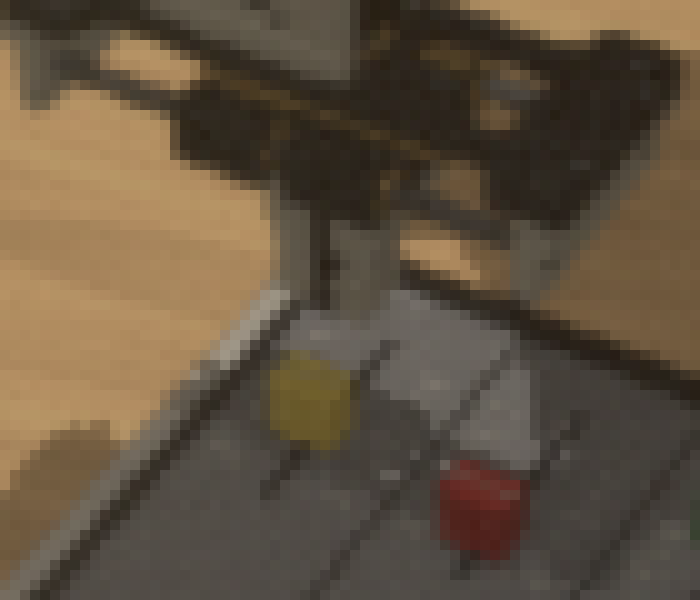

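Run:
```python
from plant import r
from h import *
c=r.calibration("scene")
s=r.get_state();x,y,z=s["tcp_pos"]
ax=np.array([.985,-.173,0]);ay=np.array([.173,.985,0])
P=lambda p:cv2.projectPoints(np.array([p],float),c["rvec"],c["tvec"],c["K"],None)[0].ravel()
for L in(.075,.085,.095,-.085,-.095):
  for h in(.066,.08,.1):
    for f in (.03,-.03):
      q=P(s["tcp_pos"]+L*ay+f*ax+[0,0,h]);print(L,h,f,((q-[205,120])*10).round())
print("open start", P([.265,-.6203,.1897]),[P(np.array([.265,-.6203,.1897+h])+sg*.044*np.array([-.392,.92,0])).round(1) for h in(0,.03) for sg in(1,-1)])
im=cv2.imread("pics/scene0.png");cv2.imwrite("pics/scene0b.png",cv2.resize(im[0:60,70:150],None,fx=9,fy=9,interpolation=cv2.INTER_NEAREST))
```

```text
0.075 0.066 0.03 [507. 363.]
0.075 0.066 -0.03 [602. 245.]
0.075 0.08 0.03 [508. 329.]
0.075 0.08 -0.03 [603. 211.]
0.075 0.1 0.03 [510. 279.]
0.075 0.1 -0.03 [606. 160.]
0.085 0.066 0.03 [536. 375.]
0.085 0.066 -0.03 [630. 256.]
0.085 0.08 0.03 [538. 341.]
0.085 0.08 -0.03 [633. 222.]
0.085 0.1 0.03 [540. 291.]
0.085 0.1 -0.03 [636. 172.]
0.095 0.066 0.03 [566. 387.]
0.095 0.066 -0.03 [659. 268.]
0.095 0.08 0.03 [568. 353.]
0.095 0.08 -0.03 [662. 233.]
0.095 0.1 0.03 [570. 303.]
0.095 0.1 -0.03 [666. 183.]
-0.085 0.066 0.03 [ 55. 181.]
-0.085 0.066 -0.03 [158.  73.]
-0.085 0.08 0.03 [ 52. 147.]
-0.085 0.08 -0.03 [157.  38.]
-0.085 0.1 0.03 [48. 96.]
-0.085 0.1 -0.03 [154. -12.]
-0.095 0.066 0.03 [ 28. 170.]
-0.095 0.066 -0.03 [132.  63.]
-0.095 0.08 0.03 [ 25. 136.]
-0.095 0.08 -0.03 [130.  28.]
-0.095 0.1 0.03 [20. 85.]
-0.095 0.1 -0.03 [127. -22.]
open start [116.48921742  57.28000037] [array([128.9,  57.1]), array([104. ,  57.5]), array([127.1,  49.3]), array([101.7,  49.7])]
```

View pics/scene0b.png

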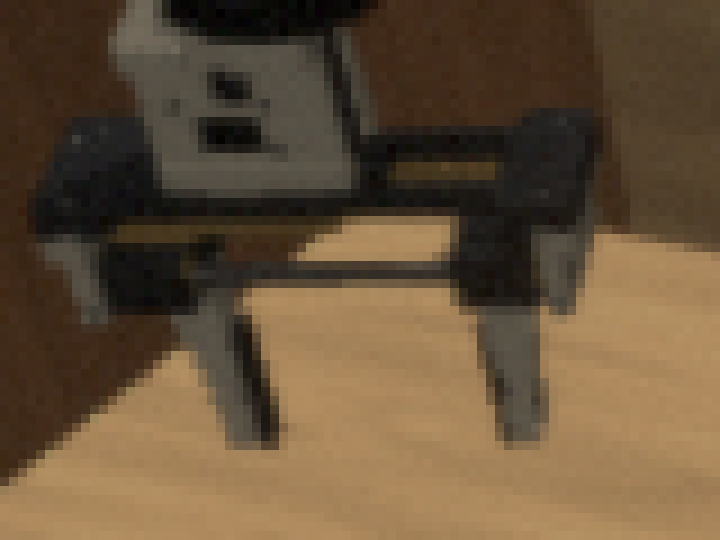

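The start picture (open fingers) and both later ones agree. The real fingertips sit about 30 mm above the reported TCP, so the fingers passed over the cap without touching it. I'll go back behind the fader at this height and come down 30 mm more.

{"name": "servo_tool", "arguments": {"steps": [[0, -1, 0, 0, 0], [0, -2, 0, 0, 0], [0, -2, 0, 0, 0], [0, -1.5, 0, 0, 0], [0, -0.8, 0, 0, 0], [0, 0, 0, 0, 0], [0, 0, 0, 1.0, 0], [0, 0, 0, 0.5, 0]]}}

```text
time_s: 6.78
tcp_pos: [0.5468, -0.0849, 0.0527]
eef_rot: [-180.0, -0.1, 169.9]
contact_force: [-0.1, 0.6, 0.4]
gripper_width: 0.0004
```

{"name": "servo_tool", "arguments": {"steps": [[0, 0, 0, 0.5, 0], [0, 0, 0, 0.5, 0], [0, 0, 0, 0.3, 0], [0, 0, 0, 0, 0], [0, 0, 0, 0, 0]]}}

```text
time_s: 7.4
tcp_pos: [0.5479, -0.085, 0.0407]
eef_rot: [180.0, 0.0, 169.9]
contact_force: [0.4, 0.8, 0.0]
gripper_width: 0.0005
```

Run:
```python
from plant import r
from h import *
c=r.calibration("scene")
im=r.capture("scene")
cv2.imwrite("pics/scene4.png",cv2.resize(im[125:185,190:260,::-1],None,fx=10,fy=10,interpolation=cv2.INTER_NEAREST))
s=r.get_state();print(s["time_s"],s["tcp_pos"],s["contact_force"])
ax=np.array([.985,-.173,0])
for dz in(0.02,.03,.04):
  for f in(0,.0095):
    q=cv2.projectPoints(s["tcp_pos"]+[0,0,dz]+f*ax,c["rvec"],c["tvec"],c["K"],None)[0].ravel();print(dz,f,(q-[190,125])*10)
```

```text
7.45 [ 0.54800373 -0.08495836  0.04077581] [ 0.33106631 -0.17810164 -0.43381282]
0.02 0 [372.6163583  483.05343879]
0.02 0.0095 [356.49461126 502.30826743]
0.03 0 [371.60929213 460.7722895 ]
0.03 0.0095 [355.38100269 480.04729804]
0.04 0 [370.58946644 438.20883818]
0.04 0.0095 [354.25321996 457.50298822]
```

View pics/scene4.png

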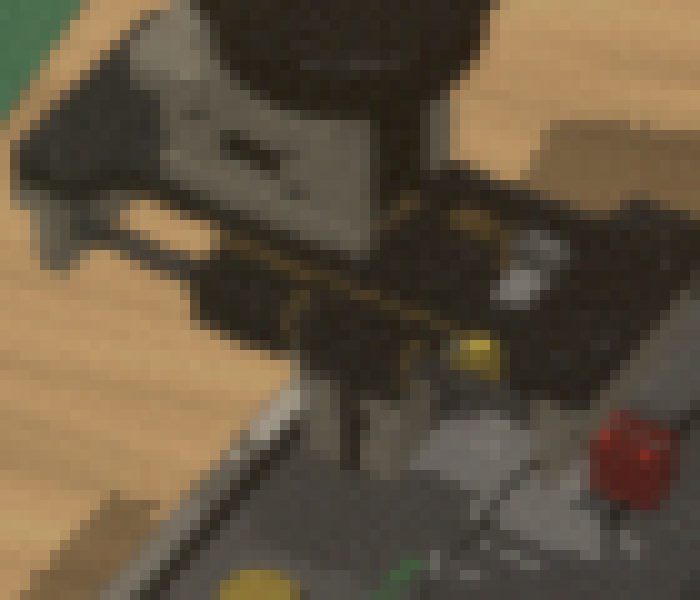

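The fingertip bottom at (355,468) implies a tip height of about 0.072. I'll go 4 mm lower and push.

{"name": "servo_tool", "arguments": {"steps": [[0, 0, 0, 0.4, 0], [0, 1.0, 0, 0, 0], [0, 1.2, 0, 0, 0], [0, 0.6, 0, 0, 0], [0, 0.3, 0, 0, 0], [0, 0.3, 0, 0, 0], [0, 0.3, 0, 0, 0], [0, 0.3, 0, 0, 0]]}}

```text
time_s: 8.45
tcp_pos: [0.5088, -0.078, 0.0367]
eef_rot: [180.0, 0.0, 169.9]
contact_force: [1.5, -0.6, -1.2]
gripper_width: 0.0009
```

{"name": "servo_tool", "arguments": {"steps": [[0, 0.3, 0, 0, 0], [0, 0.3, 0, 0, 0], [0, 0.3, 0, 0, 0], [0, 0.3, 0, 0, 0], [0, 0.3, 0, 0, 0], [0, 0.3, 0, 0, 0], [0, 0.3, 0, 0, 0], [0, 0.3, 0, 0, 0]]}}

```text
time_s: 9.45
tcp_pos: [0.4846, -0.0737, 0.0366]
eef_rot: [180.0, 0.0, 169.9]
contact_force: [1.4, 0.7, 0.7]
gripper_width: 0.0005
```

Run:
```python
from plant import r
from h import *
s=r.get_state();print(s["time_s"],s["tcp_pos"],s["contact_force"])
im=r.capture("wrist"); cv2.imwrite("pics/wrist5.png",im[:,:,::-1])
```

```text
9.45 [ 0.4846343  -0.07370709  0.03656369] [1.38723313 0.67957254 0.67102158]
```

View pics/wrist5.png

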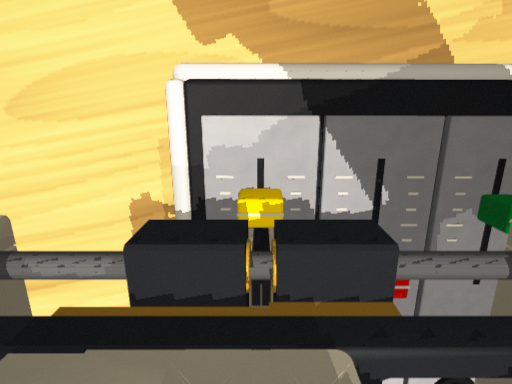

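The fader now rides ahead of the fingertips (cap at (261,207), slot end at (261,158)).

{"name": "servo_tool", "arguments": {"steps": [[0, 0.3, 0, 0, 0], [0, 0.3, 0, 0, 0], [0, 0.3, 0, 0, 0], [0, 0.3, 0, 0, 0], [0, 0.1, 0, 0, 0], [0, 0.1, 0, 0, 0]]}}

```text
time_s: 10.25
tcp_pos: [0.4713, -0.0713, 0.0366]
eef_rot: [180.0, 0.0, 169.9]
contact_force: [4.0, -2.2, -3.2]
gripper_width: 0.0006
```

{"name": "servo_tool", "arguments": {"steps": [[0, 0.1, 0, 0, 0], [0, 0.1, 0, 0, 0]]}}

```text
time_s: 10.5
tcp_pos: [0.4712, -0.0711, 0.0369]
eef_rot: [180.0, 0.2, 170.0]
contact_force: [9.7, -5.8, -8.3]
gripper_width: 0.0006
```

{"name": "servo_tool", "arguments": {"steps": [[0, 0.1, 0, 0, 0], [0, 0.05, 0, 0, 0]]}}

```text
time_s: 10.75
tcp_pos: [0.4711, -0.0709, 0.0372]
eef_rot: [180.0, 0.3, 170.0]
contact_force: [12.8, -7.5, -9.0]
gripper_width: 0.0006
```

Hard stop reached; I'll ease off at once and check.

{"name": "servo_tool", "arguments": {"steps": [[0, -0.4, 0, 0, 0], [0, -0.3, 0, 0, 0], [0, -0.8, 0, 0, 0], [0, 0, 0, 0, 0]]}}

```text
time_s: 11.25
tcp_pos: [0.4828, -0.0734, 0.0365]
eef_rot: [-180.0, -0.0, 169.9]
contact_force: [-0.1, 1.1, 0.1]
gripper_width: 0.0007
```

Run:
```python
from plant import r
from h import *
from scipy.spatial.transform import Rotation as Ro
s=r.get_state();print(s["time_s"],s["tcp_pos"],s["contact_force"])
w=r.capture("wrist"); cv2.imwrite("pics/wrist6.png",w[:,:,::-1])
im=r.capture("scene");cv2.imwrite("pics/scene6.png",cv2.resize(im[125:185,190:270,::-1],None,fx=10,fy=10,interpolation=cv2.INTER_NEAREST))
c=r.calibration("wrist");T=np.eye(4);T[:3,:3]=Ro.from_euler("xyz",s["eef_rot"],degrees=True).as_matrix();T[:3,3]=s["tcp_pos"]
M=T@c["tool_from_camera"]
def wz(uv,z):
    d=M[:3,:3]@np.linalg.inv(c["K"])@np.array([*uv,1.]);o=M[:3,3];return o+d*(z-o[2])/d[2]
B=np.array([.6075,-.0955]);a=np.deg2rad(-10.2);u=np.array([np.cos(a),np.sin(a)])
for ce,st in blobs(w,22,35,150,amin=20):
    if 200<ce[0]<300:
        p=wz(ce,.084);print(ce,st,p,(p[:2]-B)@u+.06)
```

```text
11.25 [ 0.48277649 -0.07339438  0.03645512] [-0.1395069   1.06523057  0.0802205 ]
[260.04378109 179.69850746] [ 237  168   47   23 1005] [ 0.44558229 -0.06643051  0.084     ] -0.10450646082986537
[260.15625    200.30882353] [237 195  47  12 544] [ 0.45603825 -0.06822146  0.084     ] -0.09389860077940365
[246.65517241 269.17241379] [246 260   2  19  29] [ 0.49269727 -0.08203809  0.084     ] -0.05537224265382533
[274.46428571 274.89285714] [274 266   2  18  28] [ 0.49867095 -0.06793079  0.084     ] -0.05199116056528187
```

View pics/wrist6.png

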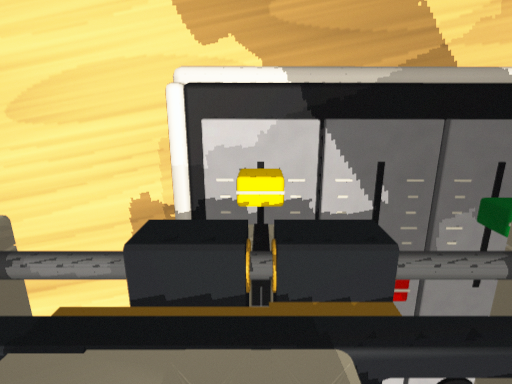

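View pics/scene6.png

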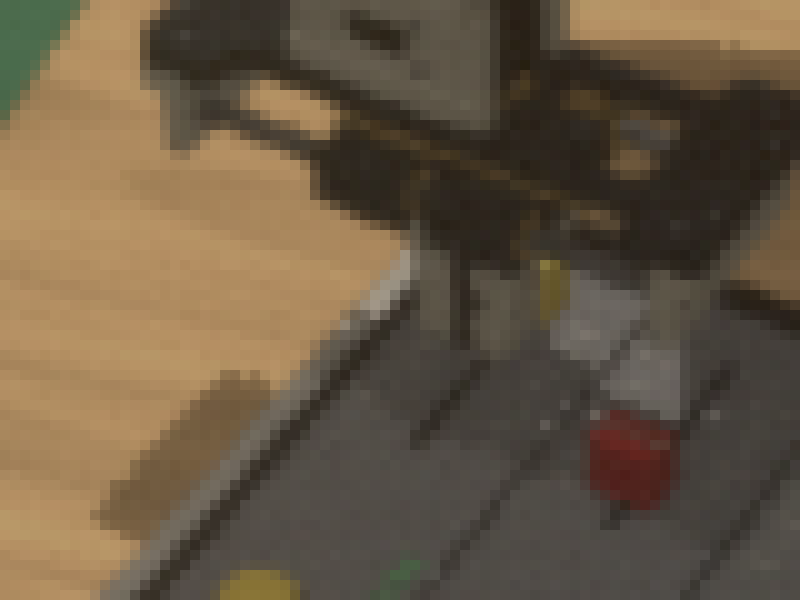

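```bash
cat >> h.py <<'E'
from scipy.spatial.transform import Rotation as Ro
B=np.array([.6075,-.0955]);a=np.deg2rad(-10.2);U=np.array([np.cos(a),np.sin(a)])
def wz(c,pos,rot,uv,z):
    T=np.eye(4);T[:3,:3]=Ro.from_euler("xyz",rot,degrees=True).as_matrix();T[:3,3]=pos
    M=T@c["tool_from_camera"];d=M[:3,:3]@np.linalg.inv(c["K"])@np.array([*uv,1.]);o=M[:3,3];return o+d*(z-o[2])/d[2]
def sx(p): return (p[:2]-B)@U+.06
E
python3 - <<'E'
from plant import r
from h import *
c=r.calibration("wrist")
A={1:([.54775,-.08481,.19057],[180,0,170.04]),6:([.48278,-.07339,.03646],[180,0,169.9])}
for k in(1,6):
    im=cv2.imread(f"pics/wrist{k}.png");g=cv2.cvtColor(im,cv2.COLOR_BGR2GRAY)
    print(k,[(v,int(g[v,261]),[int(t) for t in im[v,261]]) for v in (range(64,160,1) if k==1 else range(155,225))if 1] if 0 else "")
    col=g[:,258:264].min(1); 
    if k==1:
        rows=[v for v in range(50,170) if col[v]<60];print(rows[0],rows[-1])
        f,e=rows[0],rows[-1]
        print("slot",sx(wz(c,*A[k],(261,f),.056)),sx(wz(c,*A[k],(261,e),.056)))
        wl=125
    else:
        rows=[v for v in range(130,222) if col[v]<60];print(rows)
        print("slot front",sx(wz(c,*A[k],(261,rows[0]),.056)))
    sat=cv2.cvtColor(im,cv2.COLOR_BGR2HSV)[:,:,1][:,252:270].mean(1)
    lo,hi=(115,135) if k==1 else (170,206)
    print([(v,int(sat[v])) for v in range(lo,hi)])
E
```

```text
1 
114 151
slot -0.06714855846389184 -0.028453002596537824
[(115, 10), (116, 82), (117, 255), (118, 255), (119, 255), (120, 255), (121, 255), (122, 255), (123, 255), (124, 196), (125, 65), (126, 76), (127, 255), (128, 255), (129, 255), (130, 255), (131, 255), (132, 255), (133, 255), (134, 98)]
6 
[162, 163, 164, 165, 166, 167, 207, 208, 209, 210, 211, 212, 213, 214, 215, 216, 217, 218, 219, 220, 221]
slot front -0.10856946426824876
[(170, 255), (171, 255), (172, 255), (173, 255), (174, 255), (175, 255), (176, 255), (177, 255), (178, 255), (179, 255), (180, 255), (181, 255), (182, 255), (183, 255), (184, 255), (185, 255), (186, 255), (187, 255), (188, 255), (189, 255), (190, 254), (191, 71), (192, 18), (193, 38), (194, 136), (195, 255), (196, 255), (197, 255), (198, 255), (199, 255), (200, 255), (201, 255), (202, 255), (203, 255), (204, 255), (205, 255)]
```

Using the slot ends (-108.6 and -28.5 mm, nominal centre -70 mm) as the reference, the cap's white line sits at about -99.5 mm. The fader is therefore on its stop, which the stop force also showed. Next is the button: raise, move over it and check.

{"name": "servo_tool", "arguments": {"steps": [[0, 0, 0, -2, 0], [0, 0, 0, -2.5, 0], [0, -2, 0, 0, 0], [0, -3.5, 0, 0, 0], [0, -3.5, 0, 0, 0], [0, -2.2, 0, 0, 0], [0, -1.5, 0, 0, 0], [0, 0, 0, 1.5, 0]]}}

```text
time_s: 12.35
tcp_pos: [0.6085, -0.0955, 0.0667]
eef_rot: [180.0, 0.1, 169.9]
contact_force: [-0.7, 1.1, -0.9]
gripper_width: 0.0002
```

{"name": "servo_tool", "arguments": {"steps": [[0, 0, 0, 1.2, 0], [0, 0, 0, 0, 0], [0, 0, 0, 0, 0]]}}

```text
time_s: 12.72
tcp_pos: [0.6071, -0.0955, 0.0548]
eef_rot: [-180.0, 0.0, 170.0]
contact_force: [-0.7, -0.4, 0.4]
gripper_width: 0.0004
```

Run:
```python
from plant import r
from h import *
s=r.get_state();print(s["time_s"],s["tcp_pos"],s["contact_force"],sx(s["tcp_pos"]),(s["tcp_pos"][:2]-B)@np.array([-U[1],U[0]]))
w=r.capture("wrist"); cv2.imwrite("pics/wrist7.png",w[:,:,::-1])
im=r.capture("scene");cv2.imwrite("pics/scene7.png",cv2.resize(im[125:205,180:280,::-1],None,fx=8,fy=7.5,interpolation=cv2.INTER_NEAREST))
```

```text
12.725 [ 0.60714579 -0.09546466  0.0547559 ] [-0.72688382 -0.40475602  0.43174932] 0.059645130340803425 -2.7945705531794782e-05
```

View pics/wrist7.png

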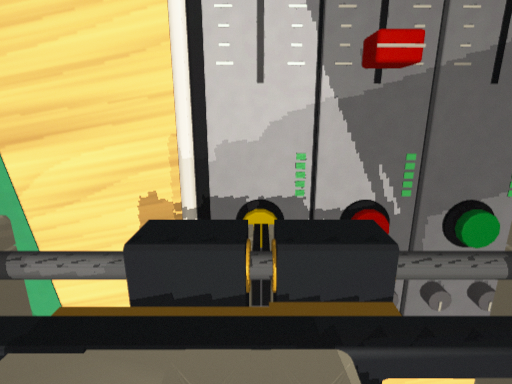

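View pics/scene7.png

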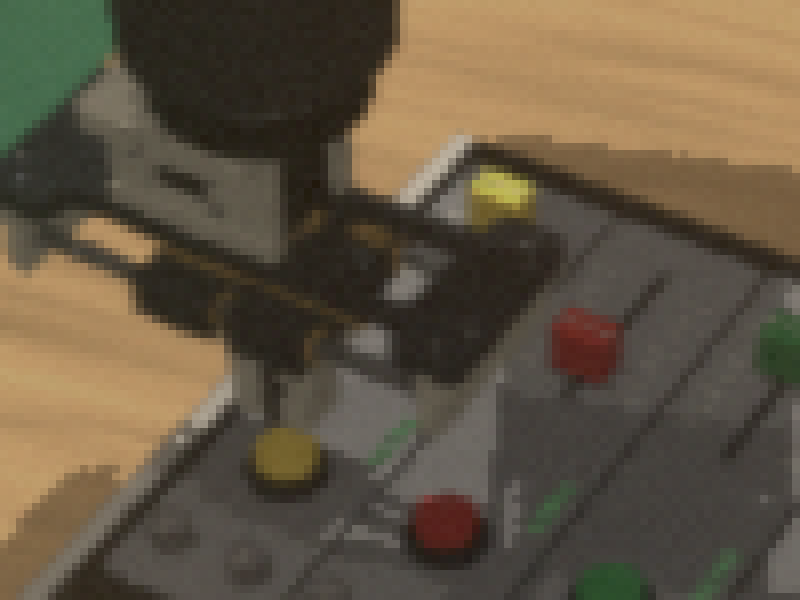

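The fingers hang over the yellow button (scene (289,455)), with the fader at its front stop. I'll lower slowly.

{"name": "servo_tool", "arguments": {"steps": [[0, 0, 0, 0.5, 0], [0, 0, 0, 0.4, 0], [0, 0, 0, 0.2, 0], [0, 0, 0, 0.1, 0], [0, 0, 0, 0, 0]]}}

```text
time_s: 13.45
tcp_pos: [0.6074, -0.0956, 0.0425]
eef_rot: [-180.0, -0.0, 169.9]
contact_force: [0.4, -0.3, -0.1]
gripper_width: 0.0003
```

{"name": "servo_tool", "arguments": {"steps": [[0, 0, 0, 0.1, 0], [0, 0, 0, 0.1, 0], [0, 0, 0, 0, 0]]}}

```text
time_s: 13.82
tcp_pos: [0.6073, -0.0955, 0.0405]
eef_rot: [180.0, -0.0, 169.9]
contact_force: [-0.2, 0.2, -1.0]
gripper_width: 0.0004
```

{"name": "servo_tool", "arguments": {"steps": [[0, 0, 0, 0.1, 0], [0, 0, 0, 0.1, 0], [0, 0, 0, 0, 0]]}}

```text
time_s: 14.2
tcp_pos: [0.6073, -0.0955, 0.0385]
eef_rot: [-180.0, -0.0, 169.9]
contact_force: [-0.0, -0.4, -0.3]
gripper_width: 0.0005
```

{"name": "servo_tool", "arguments": {"steps": [[0, 0, 0, 0.1, 0], [0, 0, 0, 0, 0]]}}

```text
time_s: 14.45
tcp_pos: [0.6073, -0.0955, 0.0375]
eef_rot: [-180.0, -0.0, 169.9]
contact_force: [0.3, -0.5, -0.8]
gripper_width: 0.0006
```

{"name": "servo_tool", "arguments": {"steps": [[0, 0, 0, 0.1, 0], [0, 0, 0, 0.1, 0], [0, 0, 0, 0, 0]]}}

```text
time_s: 14.82
tcp_pos: [0.6073, -0.0956, 0.0354]
eef_rot: [-180.0, -0.0, 169.9]
contact_force: [0.7, -0.2, -0.4]
gripper_width: 0.0003
```

{"name": "servo_tool", "arguments": {"steps": [[0, 0, 0, 0.1, 0], [0, 0, 0, 0.1, 0], [0, 0, 0, 0, 0]]}}

```text
time_s: 15.2
tcp_pos: [0.6075, -0.0955, 0.0336]
eef_rot: [-180.0, 0.0, 169.9]
contact_force: [-0.4, 0.4, 1.4]
gripper_width: 0.0004
```

{"name": "servo_tool", "arguments": {"steps": [[0, 0, 0, 0.1, 0], [0, 0, 0, 0.1, 0], [0, 0, 0, 0, 0]]}}

```text
time_s: 15.58
tcp_pos: [0.6075, -0.0955, 0.0317]
eef_rot: [-180.0, 0.0, 169.9]
contact_force: [-1.9, 0.0, 2.7]
gripper_width: 0.0005
```

Contact began at about 0.0345 and the spring force is rising. The full stop is expected near 0.0295.

{"name": "servo_tool", "arguments": {"steps": [[0, 0, 0, 0.1, 0], [0, 0, 0, 0.1, 0], [0, 0, 0, 0, 0]]}}

```text
time_s: 15.95
tcp_pos: [0.6075, -0.0956, 0.0296]
eef_rot: [-180.0, 0.0, 169.9]
contact_force: [-1.3, 0.7, 4.1]
gripper_width: 0.0008
```

{"name": "servo_tool", "arguments": {"steps": [[0, 0, 0, 0.1, 0], [0, 0, 0, 0, 0]]}}

```text
time_s: 16.2
tcp_pos: [0.6075, -0.0955, 0.0292]
eef_rot: [-180.0, 0.0, 170.0]
contact_force: [-2.3, 0.4, 8.3]
gripper_width: 0.0002
```

The button has bottomed out: 8.3 N, and only 0.4 mm of movement for 1 mm commanded. Retracting straight up.

{"name": "servo_tool", "arguments": {"steps": [[0, 0, 0, -0.3, 0], [0, 0, 0, -0.5, 0], [0, 0, 0, -2, 0], [0, 0, 0, -4, 0], [0, 0, 0, -4, 0], [0, 0, 0, -4, 0], [0, 0, 0, -1, 0], [0, 0, 0, 0, 0]]}}

```text
time_s: 17.2
tcp_pos: [0.6074, -0.0954, 0.1867]
eef_rot: [180.0, 0.0, 169.9]
contact_force: [0.2, -0.0, -1.4]
gripper_width: 0.0004
```

{"name": "servo_tool", "arguments": {"steps": [[0, 1, -2, 0, 0], [0, 2, -4, 0, 0], [0, 2, -4, 0, 0], [0, 2, -4, 0, 0], [0, 2, -4, 0, 0], [0, 1, -2, 0, 0], [0, 0, 0, 0, 0], [0, 0, 0, 0, 0]]}}

```text
time_s: 18.2
tcp_pos: [0.4734, -0.2749, 0.1857]
eef_rot: [180.0, -0.1, 169.9]
contact_force: [-0.7, -0.1, 0.4]
gripper_width: 0.0003
```

Run:
```python
from plant import r
from h import *
s=r.get_state();print(s["time_s"],s["tcp_pos"],s["contact_force"])
im=r.capture("top");cv2.imwrite("pics/top8.png",cv2.resize(im[100:260,120:400,::-1],None,fx=2.8,fy=2.8))
c=r.calibration("top")
for nm,lo,hi,smin in(("y",25,35,180),("g",45,80,130),("r",0,6,180),("b",105,125,150)):
    for ce,st in blobs(im,lo,hi,smin,amin=8):
        if st[4]<300 and 190<ce[0]<310 and ce[1]>120: p=onz(c,ce,.084 if ce[1]>195 else .07);print(nm,ce.round(1),st[4],p.round(4),sx(p).round(4))
im=r.capture("scene");cv2.imwrite("pics/scene8.png",cv2.resize(im[100:280,160:400,::-1],None,fx=3.3,fy=3.3))
```

```text
18.2 [ 0.47342897 -0.27493008  0.18571787] [-0.72828135 -0.11834665  0.35408915]
y [285.1 182.9] 47 [ 0.6072 -0.0958  0.07  ] 0.0598
g [244.2 174.2] 43 [0.6326 0.0414 0.07  ] 0.0604
g [235.2 216. ] 23 [0.4926 0.0665 0.084 ] -0.0818
r [264.6 178.7] 48 [ 0.6193 -0.0272  0.07  ] 0.0595
r [258.9 207.8] 10 [ 0.5219 -0.0108  0.084 ] -0.0393
r [257.9 210.6] 9 [ 0.5127 -0.0077  0.084 ] -0.0488
b [223.7 170.1] 47 [0.6446 0.1101 0.07  ] 0.0601
b [215.4 209.8] 12 [0.5115 0.1322 0.084 ] -0.0748
b [214.1 212.4] 9 [0.5025 0.1362 0.084 ] -0.0844
```

View pics/top8.png

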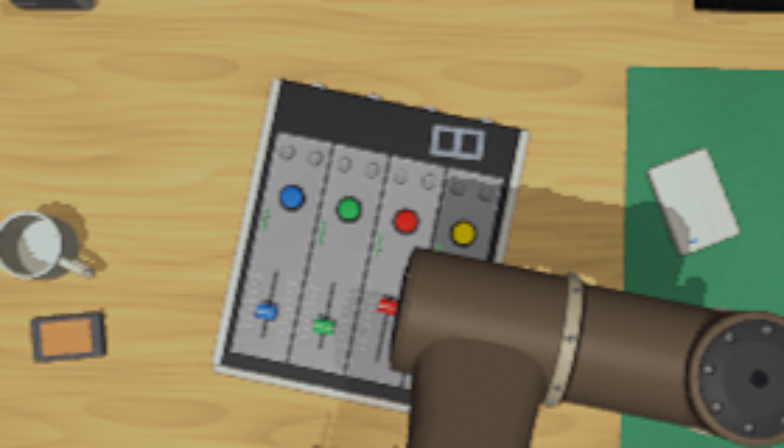

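View pics/scene8.png

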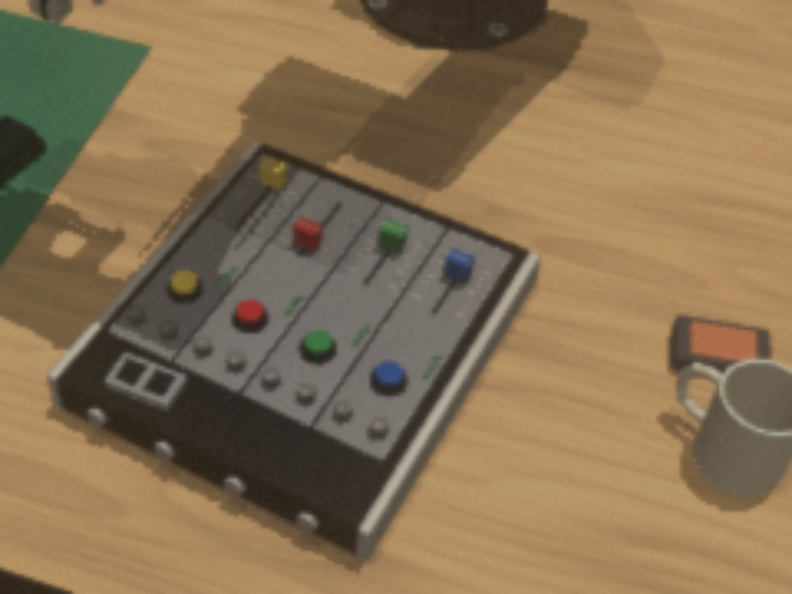

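Run:
```python
from plant import r
from h import *
c=r.calibration("scene");b=cv2.imread("pics/scene0.png")[:,:,::-1].copy();n=r.capture("scene")
for im in(b,n):
    for ce,st in blobs(im,20,36,120,vmin=50,amin=10):
        if 180<ce[0]<300 and ce[1]<200 and ce[1]>130 and st[4]<200: print(ce,st[4],[sx(onz(c,ce,z)).round(4) for z in(.07,.076)])
print(r.get_state()["time_s"],r.get_state()["contact_force"])
```

```text
[235.80701754 159.71929825] 57 [np.float64(-0.0574), np.float64(-0.0522)]
[215.42553191 185.17021277] 47 [np.float64(0.0664), np.float64(0.0707)]
[242.3442623  151.93442623] 61 [np.float64(-0.0989), np.float64(-0.0934)]
[215.41509434 185.32075472] 53 [np.float64(0.0669), np.float64(0.0712)]
18.35 [0.10697511 0.98379933 0.40525656]
```

The fader moved 41.4 mm, from about -58.9 to -100.3 mm, so it is on its stop. The button's height in the picture is unchanged, so it is out. Handing in.

```bash
python3 -c "
from plant import r
print(r.close_job())"
```

```text
the job is handed in; nothing more can be done
None
```

I pushed the yellow fader down to its front stop, then pressed the yellow button fully in and let it spring back. The arm was clear of the console when I handed the job in, at about 18.4 s. No verdict was reported.

**Last checks:**
- **Fader:** it moved 41.4 mm and sits at about -100 mm on the strip, which is its stop. The stop also showed as a sharp rise in force.
- **Button:** it met its hard stop at 8.3 N. In the pictures afterwards it is back in its starting place.
- **Other channels:** their buttons and the green and blue faders measured within 1 mm of the start. The arm partly covered the red fader, but the part I could see was within 0.5 mm.
- **Loose things:** the mug, tin, mouse and drive looked unmoved, but I did not measure them. I did not check the card case separately.

**What disagreed or went less well:**
- **Tip height:** the real fingertips are about 30–35 mm above the reported TCP. My first pass went over the fader without touching it. I saw this in the pictures, corrected the height and repeated the push.
- **Force at the stop:** it reached about 17 N at the end of a step, under the 20 N limit but closer than intended. Readings come only at the end of each move, so a higher peak in between cannot be ruled out.

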